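Lock the sampler drive spindle in its collar

TASK

The half-round spindle of the sampler drive has slipped in its locking collar. Turn that spindle until its flat faces straight at the setscrew in which the hex key sits, and only then swing the key's long arm down to level so that the setscrew is fully tight. Do not touch the neighbouring drive with the plain round spindle.

Things in the scene. Friction and masses are not known exactly. Their poses are not given: they have to be found in the camera images.
- drive: Drive, fixed: white housing 130 x 130 x 35 mm, on it a dark collar 68 mm in diameter, 35 to 80 mm above the bench. Origin: centre of underside, on the spindle's vertical axis; z up. Its +x points from the axis out to the setscrew in the collar's side, level, 60 mm above the bench, holding the hex key's short leg.
- spindle (a joint): Steel spindle upright in the drive's collar, 80 to 150 mm above the bench: 40 mm round bar with one flat along its length, 8 mm from the axis (28 mm across flat and back; middle 6 mm behind the axis). Flat's outward normal heads drive yaw + this value (rad, counter-clockwise from above); 0 = flat faces setscrew. Starts -1.3 to -0.6. Friction 0.05 N m; stays where left.
- hex_key (a joint): Steel L hex key, 8 mm bar, turning on the setscrew's axis (drive x, 60 mm up). Short leg runs out to drive x = 72 mm; from there the straight 130 mm long arm, in the plane x = 72 mm. Value (rad): 0 = arm upright, 1.57 = level towards drive +y: hard stop, tight. Starts raised at 0.85 to 1.05; press down to tighten. Resists 0.4 N m (5 N at 80 mm from the axis); stays where left.
- idler: Neighbouring drive, not to be touched, fixed: same housing and collar, but a plain 40 mm round spindle without flat, top 150 mm above the bench, and no key. Origin: centre of the underside.
Not all that is in view belongs to the job. Leave any red or yellow look-alike of the drive alone.

How it is judged:
By the outcome, as a careful person would: the job done as asked, in the order asked, and still so for the second after the job is handed in, with the robot touching nothing.
It also fails if it takes over 43 s, if anything falls off the work surface, if the arm or the gripper's body presses on something with over 40 N, if the wrist force passes 120 N, or if a joint passes its speed limit or range.

ROBOT

A 7-joint arm with a two-finger parallel gripper is mounted at the origin on the work surface. World frame = base frame: x ahead of the robot, y to its left, z up, the work surface at z = 0. Lengths are in m, angles in rad, forces in N, time in s.
With the tool pointing down it reaches from about 0.425 to 0.925 m from the base axis. Payload 6.8 kg.
Tool frame: the origin (TCP) lies midway between the tips of the shut fingers; the grasp point (between the pads) lies 19 mm behind it; z points along the fingers, y is the direction in which the jaws open and shut (so a half turn about z gives the same grasp; the last joint's range is limited). The gripper opens to 85 mm and grips with 20 to 120 N. Pads are 22 mm wide; open, the fingers measure 114 mm over their backs; the gripper's body (76 mm by 85 mm) begins 54 mm behind the grasp point. The pads swing forward as they close: fully open they stand 13 mm farther back than shut.
Start: joints at [0.994, 0.477, 0.022, 1.555, -0.011, 1.109, -0.083], TCP at [0.305, -0.602, 0.231] pointing down, gripper open.
Joint ranges: [-2.96, 2.96], [-0.34, 2.1], [-1.41, 1.46], [0.24, 2.44], [-1.37, 4.51], [0.17, 1.92], [-2.96, 2.96]. Speed limits (rad/s): [2.39, 2.39, 3.14, 3.14, 3.14, 3.14, 3.14].

INTERFACE

Orientations are given as a rotation vector (axis times angle).
In Python, from bench import r gives the robot as it stands. The module is installed in compiled form; this text tells all that it offers.
- The arm moves only by the tool play_rows, never from a script. Its argument "plan" is a list of rows, each a list of 7 numbers: the shift along the world's x, y, z in mm, then the turn, a rotation vector about the world's x, y, z in rad, then the finger opening in mm, from 0 to 85.4. A call has 1 to 12 rows; each row is the pose to reach, as a shift and turn from the pose commanded when the call began; what a row does not reach only later rows make up. A row lasts 1/10 s, in which the tool goes at most 50 mm and 8.59 degrees, less where a joint would pass 70% of its speed; a pose out of reach is approached as far as the arm can. A call with a gripper value outside its range is refused whole. The fingers move at their own pace and stop on an object; "grip_force" is the grip in N (left out, the last holds). Time passes only in rows, so rows that repeat a pose let the fingers close. It gives the time, the measured TCP pose, the force and the opening at its end, in the units of the state.
- r.get_obs(): the state, without advancing time (a new reading comes with each control period).
- r.grab_frame(name): name is "scene" or "top" or "wrist"; returns a dict with "color" (384x512x3 uint8, blue, green, red), "z_map" (384x512 float32, m along the optical axis (not along the pixel's ray), 0 where there is no reading), "camera_matrix" (3x3 intrinsics, pixels), "R" (3x3) and "t" (3): a world point X has camera coordinates R X + t. Camera axes: x right, y down, z forward; pixel columns grow to the right and rows downward; lengths in m; the calibration is good to about 2 mm. The wrist camera is an equidistant fisheye: a pixel r from the principal point sees the ray r / f radians off the axis. A picture is of the moment at which its call begins.
- r.hand_in(): hands the job in, once; it reports no verdict.
The state is a dict: "clock": time; "joints": joint angles; "qvel": joint speeds; "tau": joint torques, N m; "tcp_pos": TCP position; "orientation": TCP orientation; "contact_force": force on the tool from outside, world axes, zero at the start; "moment": the same for the moment, N m; "grip_width": finger opening in m.
Only numpy, scipy, OpenCV 4.12 (cv2) and the standard library are available. Lean on these libraries where they do the work, as an engineer would, in place of code of your own. Each camera call takes 0.05 s, during which the arm holds its last target.

## Working session

There is one attempt and no reset: what is moved stays moved. The work goes in short steps, Python scripts to look and compute and a tool call to move; the robot and the scene stay as the last step left them, time stands still between calls to the robot, and variables do not carry over. Pictures are saved under pics/ and viewed, and the job is handed in when it is done.

Besides the shell and the picture viewer there is one more tool, called in YAML: its name, and indented under it one key for each argument. play_rows: Moves the arm, as the interface text tells. Its arguments: {"type":"object","properties":{"plan":{"type":"array"},"grip_force":{"type":"number"}},"required":["plan"]}

```bash
mkdir -p pics
python3 - <<'E'
from bench import r
import cv2,numpy as np,pickle
print(r.get_obs())
for n in("scene","top","wrist"):
    f=r.grab_frame(n); pickle.dump(f,open(f"f_{n}.pkl","wb")); cv2.imwrite(f"pics/{n}0.png",f["color"]); print(n,f["camera_matrix"],f["R"],f["t"])
E
```

```text
{'clock': 0.0, 'joints': array([ 0.99390995,  0.47778823,  0.02230326,  1.55643765, -0.01153204,
        1.1093166 , -0.0831072 ]), 'qvel': array([ 7.25862233e-04,  1.08303707e-03, -2.20266030e-04, -7.14743196e-04,
       -6.85262131e-04,  8.79417205e-04,  8.25261014e-05]), 'tau': array([ 1.45983438e-03, -5.96441031e+01,  1.60862993e+00, -2.81194228e+01,
        1.25808595e-02,  9.37874982e-03,  1.21972380e-05]), 'tcp_pos': array([ 0.30471558, -0.60164304,  0.23033879]), 'orientation': array([-3.05397293e+00, -7.29287077e-01,  8.01199950e-04]), 'contact_force': array([-0.50877917, -0.24073807,  0.03991019]), 'moment': array([-0.0108107 ,  0.00320224,  0.03771662]), 'grip_width': 0.0855492118039962}
scene [[396.39533735   0.         256.44857448]
 [  0.         396.39533735 186.17877671]
 [  0.           0.           1.        ]] [[ 0.38796915  0.92150875 -0.0173656 ]
 [ 0.72578559 -0.31707131 -0.61049247]
 [-0.56808029  0.22424855 -0.79183166]] [-0.29546351 -0.29924877  1.27663292]
top [[490.81827815   0.         257.13882017]
 [  0.         490.81827815 199.96303755]
 [  0.           0.           1.        ]] [[ 0.01414522 -0.99980013  0.01412856]
 [-0.98231134 -0.01653362 -0.18652364]
 [ 0.18671995 -0.01124022 -0.98234888]] [0.09488892 0.53205524 1.27727102]
wrist [[297.31863964   0.         259.23312491]
 [  0.         297.31863964 189.64964466]
 [  0.           0.           1.        ]] [[ 0.45129145 -0.89237586 -0.00115947]
 [-0.85184565 -0.43118095  0.29739194]
 [-0.26588533 -0.13322275 -0.95475478]] [-0.67414736 -0.0379435   0.37976531]
```

View pics/scene0.png

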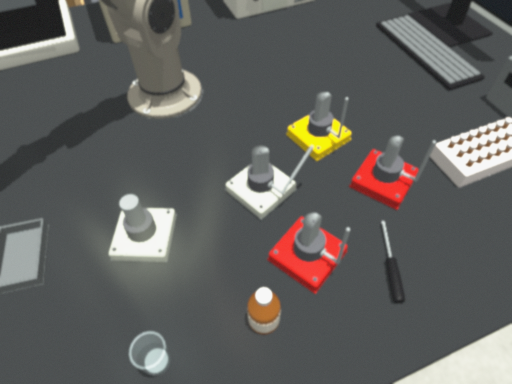

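View pics/top0.png

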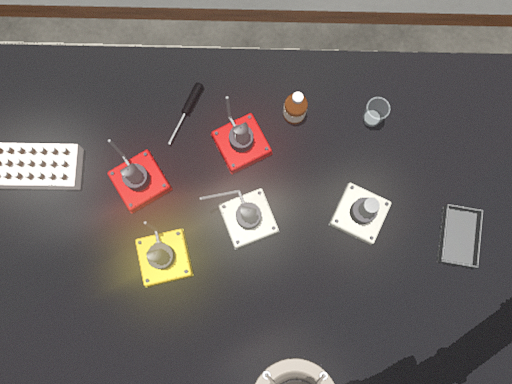

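View pics/wrist0.png

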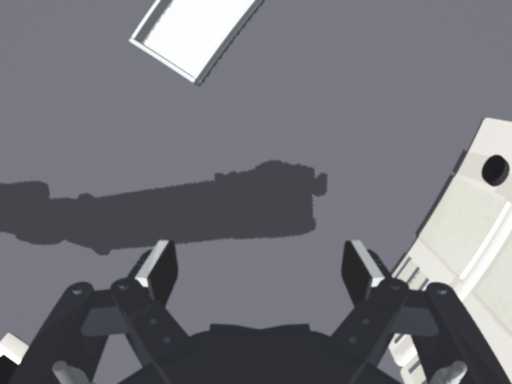

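The target drive is the white one at top-view pixel (249,217). The idler is the white one at (361,212), and the red and yellow drives are look-alikes. Next I'll measure the pose from the depth maps.

```bash
cat > h.py <<'E'
import numpy as np,cv2,pickle
def cloud(f):
    K=f["camera_matrix"];z=f["z_map"];v,u=np.mgrid[:384,:512]
    P=np.stack([(u-K[0,2])/K[0,0]*z,(v-K[1,2])/K[1,1]*z,z],-1)
    W=(P-f["t"])@f["R"]
    W[z==0]=np.nan
    return W
def rect(W,c,lo,hi,rad):
    m=(W[...,2]>lo)&(W[...,2]<hi)&(np.hypot(W[...,0]-c[0],W[...,1]-c[1])<rad)
    p=W[m]; return p,cv2.minAreaRect((p[:,:2]*1000).astype(np.float32))
E
python3 - <<'E'
from h import *
for n in("top","scene"):
    f=pickle.load(open(f"f_{n}.pkl","rb"));W=cloud(f)
    for (u,v) in ([(238,237),(361,230)] if n=="top" else [(262,205),(140,248)]):
        c0=W[v,u]; print(n,"seed",c0)
        p,r=rect(W,c0[:2]+[0.03,0],.028,.042,.13); print(len(p),r)
        c=np.array(r[0])/1000
        for lo,hi,rad in((.065,.095,.05),(.1,.145,.06),(.146,.16,.06)):
            q,rr=rect(W,c,lo,hi,rad); print(lo,len(q),q.mean(0),rr)
    im=f["color"]
    x,y=(249,210) if n=="top" else (270,175)
    s=im[y-50:y+50,x-65:x+65]; cv2.imwrite(f"pics/crop_{n}.png",cv2.resize(s,(780,600),interpolation=cv2.INTER_CUBIC))
E
```

```text
top seed [0.43090695 0.15304826 0.03484145]
1618 ((486.8272705078125, 125.73834228515625), (130.36456298828125, 129.9362030029297), 22.276334762573242)
0.065 339 [0.48401858 0.12567814 0.07987228] ((488.6079406738281, 125.15597534179688), (66.9869384765625, 71.16985321044922), 72.24065399169922)
0.1 40 [0.47097774 0.12594736 0.12397941] ((474.0754089355469, 124.81683349609375), (15.612162590026855, 38.55289077758789), 5.169658660888672)
0.146 150 [0.48230591 0.12674139 0.15073345] ((481.2420654296875, 126.81169128417969), (38.600650787353516, 27.38119888305664), 78.53533935546875)
top seed [ 0.45537385 -0.17999775  0.03337636]
1553 ((505.0658874511719, -181.55563354492188), (130.35202026367188, 131.84457397460938), 65.40274810791016)
0.065 291 [ 0.49814426 -0.17238857  0.08012975] ((502.822021484375, -177.54629516601562), (66.58202362060547, 59.05007553100586), 32.82710647583008)
0.1 78 [ 0.49669163 -0.16897648  0.12305569] ((499.2710876464844, -172.21095275878906), (39.2701416015625, 18.258098602294922), 33.49149703979492)
0.146 191 [ 0.50505825 -0.18151529  0.15099333] ((504.497894
[... 463 characters left out ...]
 0.0), (0.0, 0.0), 0.0)
scene seed [ 0.54715618 -0.1948641   0.03253557]
1657 ((508.19146728515625, -181.29190063476562), (129.7000732421875, 123.5224380493164), 64.7330322265625)
0.065 472 [ 0.51855456 -0.17881654  0.07924779] ((508.8398132324219, -179.55096435546875), (58.70365524291992, 66.53107452392578), 8.611307144165039)
0.1 239 [ 0.51934718 -0.17835225  0.12238541] ((516.2605590820312, -177.47410583496094), (19.120086669921875, 38.858394622802734), 11.995840072631836)
0.146 233 [ 0.5058379  -0.17985737  0.14947239] ((505.2022705078125, -179.30484008789062), (38.17974090576172, 38.02949523925781), 73.5639877319336)<stdin>:9: RuntimeWarning: Mean of empty slice.
  ret = um.true_divide(
```

```bash
sleep 0
```

```text
(no output)
```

View pics/crop_top.png

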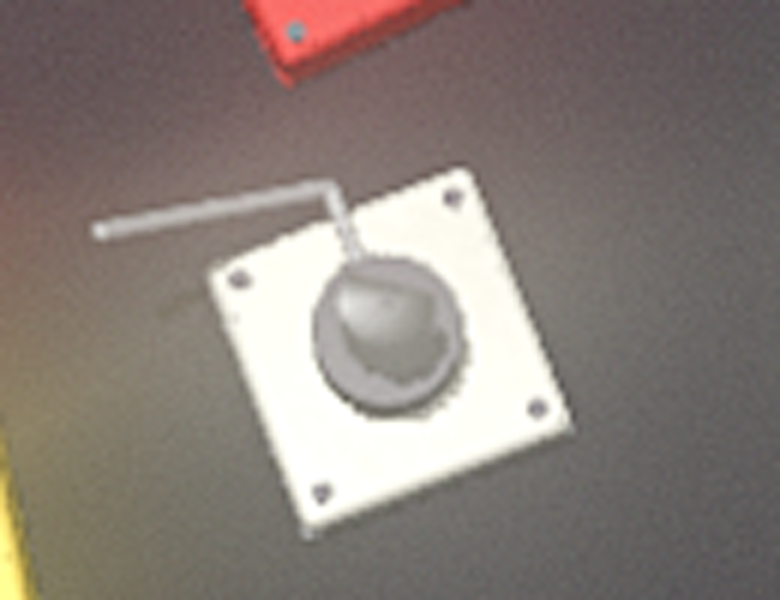

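View pics/crop_scene.png

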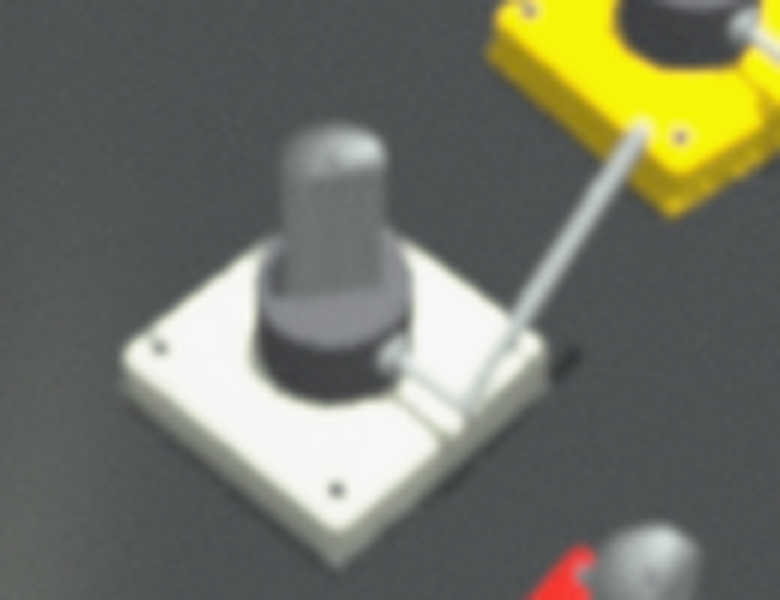

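Run:
```python
from h import *
for n in("top","scene"):
    f=pickle.load(open(f"f_{n}.pkl","rb"));W=cloud(f)
    hsv=cv2.cvtColor(f["color"],cv2.COLOR_BGR2HSV)
    d=W[...,:2]-[.487,.126]
    m=(abs(W[...,2]-.035)<.006)&(hsv[...,1]<60)&(hsv[...,2]>120)&(np.hypot(d[...,0],d[...,1])<.11)
    p=W[m][:,:2]*1000; print(n,len(p),W[m][:,2].mean(),cv2.minAreaRect(p.astype(np.float32)))
    # yaw by min bounding with soft extents
    best=min(((lambda a:(sum(np.ptp(np.percentile(p@np.array(v),[0.7,99.3])) for v in((np.cos(a),np.sin(a)),(-np.sin(a),np.cos(a)))),np.degrees(a)))(a) for a in np.radians(np.arange(10,35,.25)))); print(best)
    # key points
    a=np.radians(22.3);R=np.array([[np.cos(a),np.sin(a)],[-np.sin(a),np.cos(a)]])
    L=d@R.T*1000
    k=(W[...,2]>.045)&(L[...,0]>60)&(L[...,0]<84)&(L[...,1]>-10)&(L[...,1]<140)&(W[...,2]<.2)
    q=np.c_[L[k],W[k][:,2]*1000]; print("key",len(q)); print(q[np.argsort(q[:,1])][::max(1,len(q)//14)].round(0).tolist())
    s=(W[...,2]>.1)&(np.hypot(d[...,0],d[...,1])<.03)
    q=W[s]; t=q[q[:,2]>.1475]; print("top face",len(t),t.mean(0),cv2.minAreaRect((t[:,:2]*1000).astype(np.float32)))
    sd=q[(q[:,2]<.143)]; print("side mean",len(sd),sd.mean(0))
    if n=="scene" and len(sd)>10:
        c=sd[:,:2].mean(0);u,sv,vt=np.linalg.svd(sd[:,:2]-c); print("flat tangent deg",np.degrees(np.arctan2(*vt[0][::-1])),sv/np.sqrt(len(sd)))
    Y=(hsv[...,1]>120)&(hsv[...,0]>20)&(hsv[...,0]<35)&(W[...,2]<.045)&(W[...,2]>.025); print("yellow",np.nanmean(W[Y],0))
    Rr=(W[...,2]>.05)&(np.hypot(W[...,0]-.517,W[...,1]-.241)<.12)&(np.hypot(d[...,0],d[...,1])>.13)
    if Rr.sum(): print("nearby tall",W[Rr].min(0),W[Rr].max(0))
```

```text
top 1577 0.03522701082147064 ((486.76898193359375, 125.88067626953125), (130.36456298828125, 129.6285858154297), 22.276334762573242)
(np.float64(255.22647556980803), np.float64(21.25))
key 132
[[71.0, -4.0, 66.0], [73.0, 1.0, 67.0], [71.0, 8.0, 73.0], [71.0, 16.0, 85.0], [73.0, 23.0, 88.0], [74.0, 31.0, 87.0], [75.0, 39.0, 95.0], [73.0, 47.0, 104.0], [75.0, 55.0, 111.0], [68.0, 62.0, 117.0], [70.0, 70.0, 123.0], [72.0, 77.0, 125.0], [72.0, 84.0, 135.0], [73.0, 90.0, 145.0], [68.0, 98.0, 145.0]]
top face 139 [0.48213692 0.12705732 0.151055  ] ((481.2420654296875, 126.81169128417969), (38.600650787353516, 27.38119888305664), 78.53533935546875)
side mean 39 [0.47103293 0.12574607 0.12345941]
yellow [0.38077132 0.34677508 0.03394778]
scene 1246 0.03430824813796076 ((487.11688232421875, 127.22590637207031), (129.84068298339844, 130.72048950195312), 21.826461791992188)
(np.float64(254.32185440767321), np.float64(22.5))
key 203
[[69.0, -1.0, 64.0], [62.0, 3.0, 62.0], [75.0, 9.0, 72.0], [74.0, 17.0, 75.0], [70.0, 24.0, 84.0], [70.0, 31.0, 90.0], [75.0, 40.0, 93.0], [75.0, 46.0, 100.0], [73.0, 54.0, 109.0], [75.0, 63.0, 111.0], [73.0, 68.0, 111.0], [75.0, 75.0, 125.0], [74.0, 83.0, 128.0], [76.0, 91.0, 138.0], [72.0, 98.0, 146.0]]
top face 132 [0.48213988 0.12847481 0.14987231] ((480.9220275878906, 128.3209228515625), (38.23015594482422, 29.380016326904297), 82.74557495117188)
side mean 202 [0.49234925 0.12452066 0.1211662 ]
flat tangent deg -104.969413686252 [0.01156601 0.00161252]
yellow [0.39525955 0.33791691 0.03387549]
```

play_rows:
  plan:
    - [20,45,0,0,0,0.07,85]
    - [40,90,0,0,0,0.14,85]
    - [60,135,0,0,0,0.21,80]
    - [80,180,0,0,0,0.28,75]
    - [100,225,0,0,0,0.35,70]
    - [120,270,0,0,0,0.42,70]
    - [140,315,0,0,0,0.49,70]
    - [155,360,0,0,0,0.56,70]
    - [165,405,0,0,0,0.63,70]
    - [172,450,0,0,0,0.7,70]
    - [176,495,0,0,0,0.78,70]
    - [176,540,0,0,0,0.855,70]

```text
clock: 1.35
tcp_pos: [0.4811, -0.0603, 0.2313]
orientation: [2.475, 1.935, 0.0]
contact_force: [1.2, 0.3, 0.8]
grip_width: 0.0699
```

play_rows:
  plan:
    - [0,45,0,0,0,0,70]
    - [0,90,0,0,0,0,70]
    - [0,135,0,0,0,0,70]
    - [0,170,0,0,0,0,70]
    - [0,188,0,0,0,0,70]
    - [0,189,0,0,0,0,70]
    - [0,189,0,0,0,0,70]

```text
clock: 2.05
tcp_pos: [0.4808, 0.1262, 0.231]
orientation: [2.478, 1.931, -0.001]
contact_force: [0.0, -0.4, 0.1]
grip_width: 0.0699
```

Run:
```python
from bench import r
from h import *
from scipy.spatial.transform import Rotation as Ro
o=r.get_obs();print(o["tcp_pos"],Ro.from_rotvec(o["orientation"]).as_matrix().round(4),o["joints"].round(2),o["contact_force"])
f=r.grab_frame("wrist");cv2.imwrite("pics/w1.png",f["color"])
f=r.grab_frame("top");cv2.imwrite("pics/t1.png",f["color"])
```

```text
[0.48082494 0.12624635 0.23103251] [[ 2.442e-01  9.697e-01 -6.000e-04]
 [ 9.697e-01 -2.442e-01 -6.000e-04]
 [-8.000e-04 -4.000e-04 -1.000e+00]] [ 0.09  0.23 -0.54  1.94  0.14  1.01 -0.76] [ 0.02113429 -0.36913402  0.07631409]
```

View pics/w1.png

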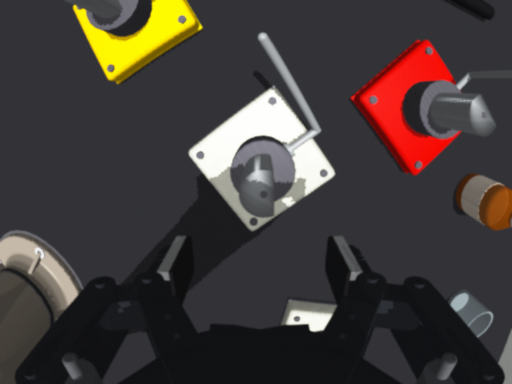

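The wrist view shows the spindle top at (258,180) with the flat facing right, and the key on the right at (317,132). The jaws are lined up with the flat, so I'll descend.

play_rows:
  plan:
    - [0,1.5,-30,0,0,0,65]
    - [0,1.5,-60,0,0,0,60]
    - [0,1.5,-85,0,0,0,60]
    - [0,1.5,-105,0,0,0,60]
    - [0,1.5,-120,0,0,0,60]
    - [0,1.5,-126,0,0,0,60]
    - [0,1.5,-126,0,0,0,60]

```text
clock: 2.85
tcp_pos: [0.4807, 0.127, 0.1047]
orientation: [-2.48, -1.929, 0.002]
contact_force: [0.5, 0.4, 0.8]
grip_width: 0.0597
```

Run:
```python
from bench import r
from h import *
for n in ("scene","wrist"):
    f=r.grab_frame(n);im=f["color"]
    if n=="scene": im=cv2.resize(im[100:260,180:380],(800,600),interpolation=cv2.INTER_CUBIC)
    cv2.imwrite(f"pics/{n}2.png",im)
```

```text
(no output)
```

View pics/scene2.png

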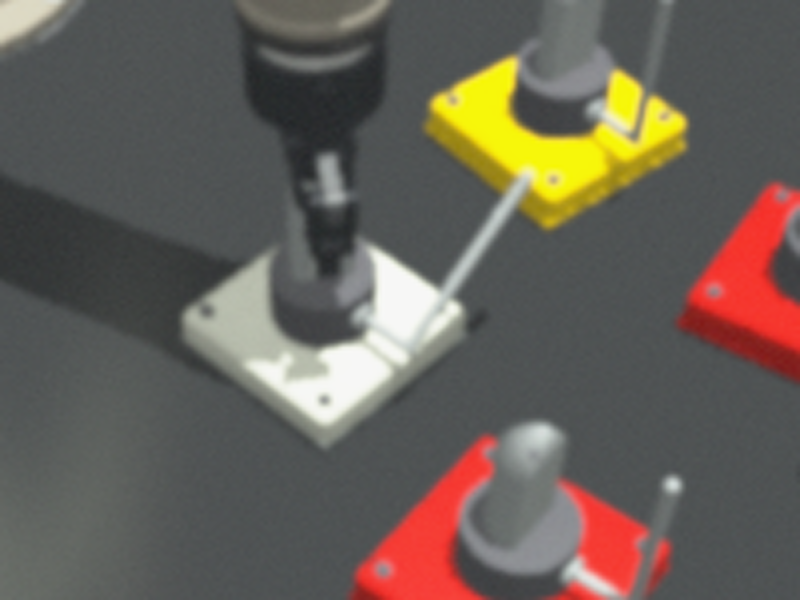

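View pics/wrist2.png

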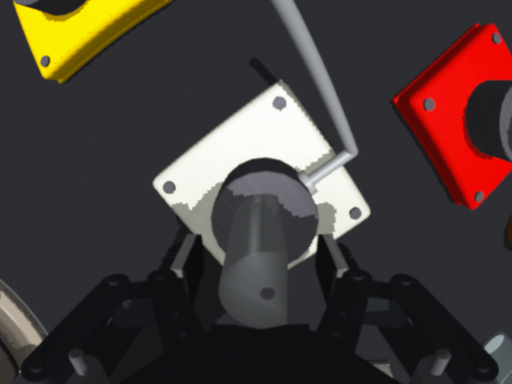

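The fingers straddle the spindle from (185,265) to (335,265), with the flat parallel to the right pad. Closing now.

play_rows:
  plan:
    - [0,0,0,0,0,0,40]
    - [0,0,0,0,0,0,30]
    - [0,0,0,0,0,0,20]
    - [0,0,0,0,0,0,20]
    - [0,0,0,0,0,0,20]
    - [0,0,0,0,0,0,20]
    - [0,0,0,0,0,0,20]
  grip_force: 40

```text
clock: 3.65
tcp_pos: [0.479, 0.1289, 0.106]
orientation: [-2.476, -1.931, 0.004]
contact_force: [-9.0, 0.9, 8.7]
grip_width: 0.0272
```

Run:
```python
from bench import r
print(r.get_obs())
```

```text
{'clock': 3.65, 'joints': array([ 0.01955039,  0.39976412, -0.49163354,  2.05923252,  0.27283281,
        0.74742273, -0.88762565]), 'qvel': array([ 0.00137832,  0.00020885,  0.00025923,  0.00288838, -0.00093154,
       -0.00223283, -0.0017272 ]), 'tau': array([  1.49465874, -41.290344  ,  -1.82826798, -22.55574167,
         1.23606037,  -1.94443211,   0.05268923]), 'tcp_pos': array([0.47898216, 0.1289498 , 0.10595571]), 'orientation': array([-2.47626567, -1.93139298,  0.00410139]), 'contact_force': array([-8.99550689,  0.89797404,  8.72599503]), 'moment': array([ 0.14849828,  1.75965945, -0.00539203]), 'grip_width': 0.027243557519127437}
```

play_rows:
  plan:
    - [-1.6,1,0,0,0,0.06,20]
    - [-1.7,0.6,0,0,0,0.14,20]
    - [-1.8,0.2,0,0,0,0.22,20]
    - [-1.8,-0.3,0,0,0,0.3,20]
    - [-1.8,-0.8,0,0,0,0.38,20]
    - [-1.7,-1.3,0,0,0,0.46,20]
    - [-1.6,-1.8,0,0,0,0.54,20]
    - [-1.4,-2.2,0,0,0,0.6,20]
    - [-1.4,-2.4,0,0,0,0.63,20]
    - [-1.4,-2.4,0,0,0,0.63,20]
    - [-1.4,-2.4,0,0,0,0.63,20]

```text
clock: 4.75
tcp_pos: [0.4795, 0.1254, 0.1059]
orientation: [1.758, 2.603, -0.001]
contact_force: [-2.0, -1.2, 6.0]
grip_width: 0.0276
```

Run:
```python
from bench import r
from h import *
from scipy.spatial.transform import Rotation as Ro
o=r.get_obs();y=Ro.from_rotvec(o["orientation"]).as_matrix()[:,1];print(o["tcp_pos"],np.degrees(np.arctan2(y[1],y[0])),o["contact_force"],o["moment"],o["grip_width"])
f=r.grab_frame("wrist");cv2.imwrite("pics/w3.png",f["color"]);pickle.dump(f,open("w3.pkl","wb"))
```

```text
[0.47953284 0.12536757 0.10594807] 21.923482561833534 [-2.03905366 -1.19438135  5.9641948 ] [-0.45510301  0.63114705  0.0195668 ] 0.027596059003236997
```

View pics/w3.png

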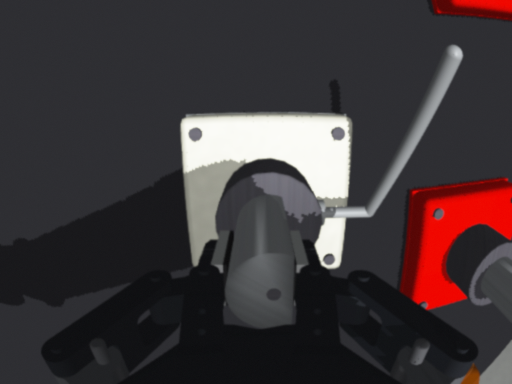

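Run:
```python
from h import *
f=pickle.load(open("w3.pkl","rb"));K=f["camera_matrix"]
v,u=np.mgrid[:384,:512]
def ray(u,v):
    d=np.stack([u-K[0,2],v-K[1,2]],-1).astype(float);rr=np.hypot(d[...,0],d[...,1])[...,None];th=rr/K[0,0]
    return np.concatenate([d/rr*np.sin(th),np.cos(th)],-1)
def toz(u,v,z):
    w=ray(np.array(u),np.array(v))@f["R"];c=-f["R"].T@f["t"];return c+w*((z-c[2])/w[...,2:])
P=toz([195.,338,329],[134.,134,259],.0355)
print(P, [np.linalg.norm(P[i]-P[j]) for i,j in((0,1),(1,2))],
 np.degrees(np.arctan2(*(P[0]-P[1])[:2][::-1]))-90, np.degrees(np.arctan2(*(P[1]-P[2])[:2][::-1]))-90,np.degrees(np.arctan2(*(P[0]-P[1])[:2][::-1])))
g=cv2.cvtColor(f["color"],cv2.COLOR_BGR2GRAY)
X=toz(u.astype(float),v.astype(float),.035)
zz=f["z_map"]; rz=ray(u.astype(float),v.astype(float)); W=(rz/rz[...,2:]*zz[...,None]-f["t"])@f["R"]
hsv=cv2.cvtColor(f["color"],cv2.COLOR_BGR2HSV)
m=(abs(W[...,2]-.035)<.004)&(zz>0)&(hsv[...,1]<50)&(v<300)&(np.hypot(W[...,0]-.487,W[...,1]-.126)<.11)
p=(W[m][:,:2]*1000).astype(np.float32);print(len(p),cv2.minAreaRect(p))
# edge far (+y): per column first m row
e=[];
for c in range(190,345,3):
    r_=np.where(m[:,c])[0]
    if len(r_): e.append(X[r_[0],c,:2])
l=cv2.fitLine(np.array(e,np.float32),cv2.DIST_HUBER,0,.001,.001).ravel();print("far edge heading",np.degrees(np.arctan2(l[1],l[0])))
e=[]
for rr in range(122,250,3):
    c=np.where(m[rr])[0]
    if len(c): e.append(X[rr,c[-1],:2])
l=cv2.fitLine(np.array(e,np.float32),cv2.DIST_HUBER,0,.001,.001).ravel();print("right edge heading",np.degrees(np.arctan2(l[1],l[0])))
k=(W[...,2]>.07)&(zz>0)&(v<200)&(u>370)&(u<470)&(hsv[...,1]<60)
q=W[k];l=cv2.fitLine(q.astype(np.float32),cv2.DIST_HUBER,0,.001,.001).ravel();print("key arm",l,np.degrees(np.arctan2(l[1],l[0])))
```

```text
[[0.41709348 0.15625513 0.0355    ]
 [0.51398823 0.19555124 0.0355    ]
 [0.55372865 0.09941222 0.0355    ]] [np.float64(0.10455992279201698), np.float64(0.10402890539249594)] -247.9247586824602 22.458447475716866 -157.9247586824602
13670 ((484.80267333984375, 128.76661682128906), (128.74781799316406, 128.30975341796875), 22.283172607421875)
far edge heading 22.338158
right edge heading -67.62349
key arm [-0.28561684  0.70606357  0.6479949   0.5241267   0.2173995   0.12087695] 112.02431
```

The drive yaw reads 22.3° from the screws, both edges and the key plane. The tool is at 21.9°, so I'll trim slightly, release and lift.

play_rows:
  plan:
    - [0,0,0,0,0,0.006,20]
    - [0,0,0,0,0,0.006,20]
    - [0,0,0,0,0,0.006,40]
    - [0,0,0,0,0,0.006,55]
    - [0,0,0,0,0,0.006,55]
    - [0,0,0,0,0,0.006,55]
    - [0,0,15,0,0,0.006,55]
    - [0,0,45,0,0,0.006,55]
    - [0,0,80,0,0,0.006,55]
    - [0,0,110,0,0,0.006,40]
    - [0,0,120,0,0,0.006,30]
    - [0,0,120,0,0,0.006,20]

```text
clock: 6.0
tcp_pos: [0.4805, 0.1263, 0.2273]
orientation: [1.749, 2.606, 0.004]
contact_force: [0.2, 0.2, -0.8]
grip_width: 0.0203
```

Run:
```python
from bench import r
from h import *
o=r.get_obs();print(o["tcp_pos"],o["orientation"],o["contact_force"],o["joints"])
f=r.grab_frame("scene");W=cloud(f);im=f["color"]
cv2.imwrite("pics/s4.png",cv2.resize(im[100:260,180:380],(800,600),interpolation=cv2.INTER_CUBIC))
# flat fit in the scene view
d=W[...,:2]-[.485,.1275];L=d@np.array([[np.cos(.389),-np.sin(.389)],[np.sin(.389),np.cos(.389)]])*1000
s=(W[...,2]>.09)&(W[...,2]<.145)&(np.hypot(L[...,0],L[...,1])<27)
p=L[s];
for a in range(-20,21,4):
    q=p[(p[:,1]>a-2)&(p[:,1]<a+2)]
    if len(q): print(a,len(q),np.median(q[:,0]).round(1))
f=r.grab_frame("wrist");cv2.imwrite("pics/w4.png",f["color"]);pickle.dump(f,open("w4.pkl","wb"))
```

```text
[0.48051821 0.1262778  0.22726815] [1.74888124 2.60636503 0.0038691 ] [ 0.17696098  0.2203676  -0.80629186] [ 0.2326912   0.25952599 -0.71216397  1.94196214  0.20122612  1.00693869
 -0.18185744]
-20 74 1.9
-16 31 7.7
-12 16 8.9
-8 19 8.7
-4 18 8.9
0 17 8.3
4 20 8.1
8 17 8.3
12 16 7.9
16 14 7.8
```

View pics/s4.png

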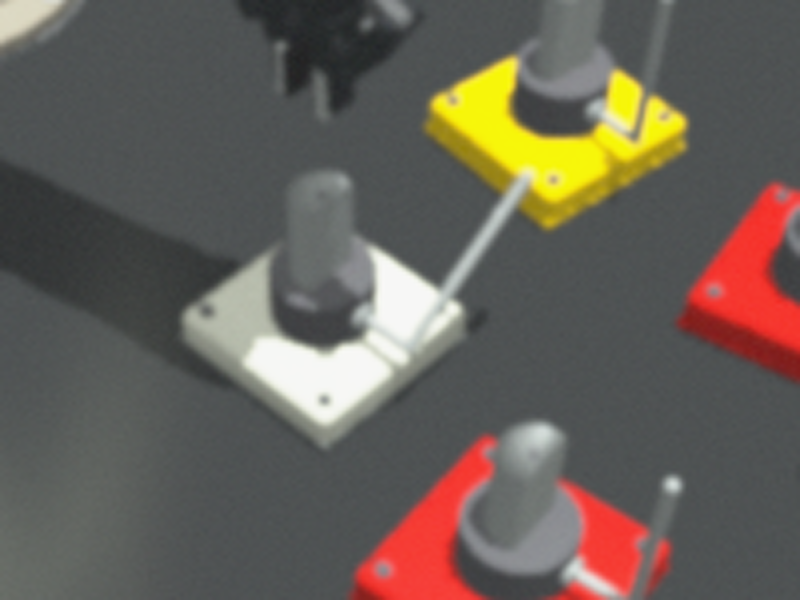

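View pics/w4.png

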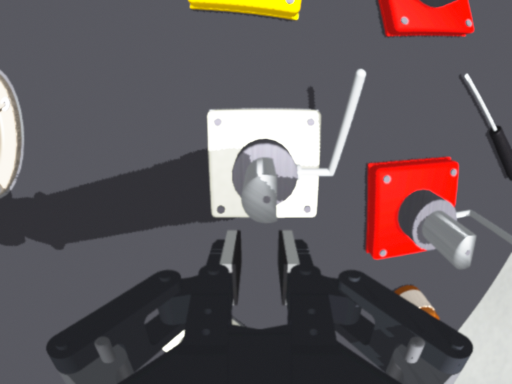

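```bash
python3 - <<'E'
from h import *
f=pickle.load(open("w4.pkl","rb"));K=f["camera_matrix"]
v,u=np.mgrid[:384,:512].astype(float)
d=np.stack([u-K[0,2],v-K[1,2]],-1);rr=np.hypot(d[...,0],d[...,1])[...,None];th=rr/K[0,0]
rz=np.concatenate([d/rr*np.sin(th),np.cos(th)],-1);zz=f["z_map"]
W=(rz/rz[...,2:]*zz[...,None]-f["t"])@f["R"]
m=(abs(W[...,2]-.035)<.004)&(zz>0)&(np.hypot(W[...,0]-.487,W[...,1]-.126)<.11)
print("housing",cv2.minAreaRect((W[m][:,:2]*1000).astype(np.float32)))
s=(abs(W[...,2]-.150)<.004)&(np.hypot(W[...,0]-.483,W[...,1]-.127)<.035)&(zz>0)
t=(W[s][:,:2]*1000).astype(np.float32);print("topface",len(t),t.mean(0),cv2.minAreaRect(t))
L=(W[...,:2]-[.485,.1275])@np.array([[np.cos(.389),-np.sin(.389)],[np.sin(.389),np.cos(.389)]])*1000
tl=L[s];
for a in range(-20,21,4):
    q=tl[abs(tl[:,1]-a)<2]
    if len(q): print(a,len(q),q[:,0].min().round(1),q[:,0].max().round(1))
E
python3 - <<'E'
from bench import r
import sys; sys.path.insert(0,'.')
from h import *
f=r.grab_frame("top");W=cloud(f);cv2.imwrite("pics/t4.png",f["color"])
s=(abs(W[...,2]-.150)<.005)&(np.hypot(W[...,0]-.483,W[...,1]-.127)<.035)
t=(W[s][:,:2]*1000).astype(np.float32);print(len(t),t.mean(0) if len(t) else 0,cv2.minAreaRect(t))
E
```

```text
housing ((484.77569580078125, 128.94436645507812), (129.50328063964844, 127.52838134765625), 22.2816219329834)
topface 1492 [480.66464 127.44061] ((479.39892578125, 126.07469177246094), (27.395675659179688, 40.55156326293945), 23.082103729248047)
-20 17 -3.8 7.5
-16 109 -12.5 8.2
-12 133 -15.6 8.1
-8 159 -17.9 8.1
-4 164 -18.7 8.0
0 169 -19.4 7.9
4 181 -19.3 7.9
8 172 -18.5 7.8
12 161 -17.0 7.7
16 139 -13.8 7.7
20 88 -9.2 7.7
3 [475.43515 141.31097] ((475.47119140625, 141.4104461669922), (6.867011547088623, 0.24796020984649658), 47.09812545776367)
```

The flat is within about 1° of the setscrew: the wrist top-face profile runs from 8.2 to 7.7 mm over 32 mm. Next I'll shut the fingers and move above the key arm.

play_rows:
  plan:
    - [15,40,0,0,0,0,0]
    - [30,80,0,0,0,0,0]
    - [40,105,0,0,0,0,0]
    - [40,105,0,0,0,0,0]
    - [40,105,-30,0,0,0,0]
    - [40,105,-55,0,0,0,0]
    - [40,105,-70,0,0,0,0]
    - [40,105,-70,0,0,0,0]

```text
clock: 6.95
tcp_pos: [0.5178, 0.2292, 0.1524]
orientation: [-1.749, -2.606, 0.008]
contact_force: [-0.6, -1.2, -0.1]
grip_width: 0.0001
```

Run:
```python
from bench import r
from h import *
o=r.get_obs();print(o["tcp_pos"],o["contact_force"],o["grip_width"])
f=r.grab_frame("scene");im=f["color"]
cv2.imwrite("pics/s5.png",cv2.resize(im[100:260,180:380],(800,600),interpolation=cv2.INTER_CUBIC))
f=r.grab_frame("wrist");cv2.imwrite("pics/w5.png",f["color"])
```

```text
[0.51778308 0.22921377 0.15243226] [-0.59882439 -1.18637254 -0.13014239] 8.194627782333131e-05
```

View pics/s5.png

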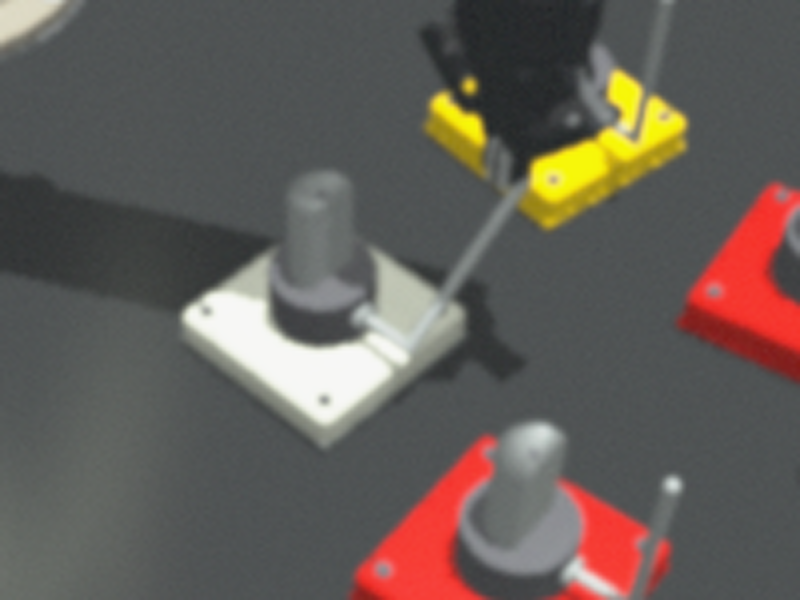

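View pics/w5.png

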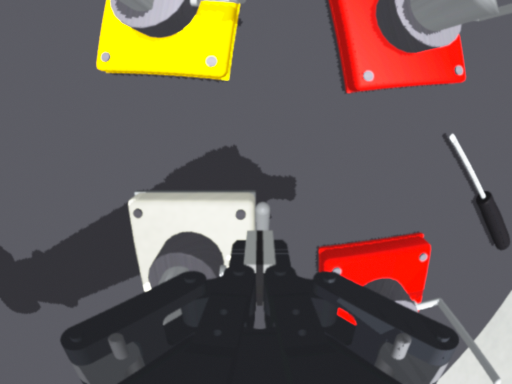

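The key tip is at wrist pixel (262,210), right in line with the shut fingertips at (260,250), and nothing else is close. Pressing down.

play_rows:
  plan:
    - [2.5,2,-8,0,0,0,0]
    - [2.5,2,-16,0,0,0,0]
    - [2.5,2,-24,0,0,0,0]
    - [2.5,2,-32,0,0,0,0]
    - [2.5,2,-40,0,0,0,0]
    - [2.5,2,-48,0,0,0,0]

```text
clock: 7.65
tcp_pos: [0.5221, 0.2332, 0.1068]
orientation: [-1.75, -2.609, -0.001]
contact_force: [-0.5, 1.0, 5.1]
grip_width: 0.0001
```

Contact is about 5 N, as predicted. Continuing down.

play_rows:
  plan:
    - [0,0,-8,0,0,0,0]
    - [0,0,-16,0,0,0,0]
    - [0,0,-24,0,0,0,0]
    - [0,0,-30,0,0,0,0]
    - [0,0,-35,0,0,0,0]
    - [0,0,-38,0,0,0,0]
    - [0,0,-38,0,0,0,0]

```text
clock: 8.35
tcp_pos: [0.5219, 0.2327, 0.0688]
orientation: [-1.75, -2.609, 0.001]
contact_force: [-0.6, -0.2, 0.6]
grip_width: 0.0
```

play_rows:
  plan:
    - [0,0,-2,0,0,0,0]
    - [0,0,-3,0,0,0,0]
    - [0,0,-4,0,0,0,0]
    - [0,0,-5,0,0,0,0]
    - [0,0,-6,0,0,0,0]
    - [0,0,-6,0,0,0,0]

```text
clock: 8.95
tcp_pos: [0.5219, 0.2329, 0.0637]
orientation: [1.75, 2.609, -0.001]
contact_force: [-3.3, -0.8, 8.8]
grip_width: 0.0
```

play_rows:
  plan:
    - [0,0,-1.5,0,0,0,0]
    - [0,0,-3,0,0,0,0]
    - [0,0,-4,0,0,0,0]
    - [0,0,-4,0,0,0,0]
    - [0,0,-4,0,0,0,0]

```text
clock: 9.45
tcp_pos: [0.5222, 0.233, 0.0628]
orientation: [1.749, 2.607, -0.001]
contact_force: [-12.4, -5.4, 38.3]
grip_width: 0.0002
```

The key is hard against its stop: 38 N for 0.9 mm of travel. Lifting off and checking.

play_rows:
  plan:
    - [0,0,4,0,0,0,0]
    - [0,0,15,0,0,0,0]
    - [0,0,45,0,0,0,0]
    - [0,0,85,0,0,0,0]
    - [0,0,125,0,0,0,0]
    - [0,0,160,0,0,0,0]
    - [0,-30,180,0,0,0,0]
    - [0,-75,180,0,0,0,0]
    - [0,-115,180,0,0,0,0]
    - [0,-155,180,0,0,0,0]
    - [0,-165,180,0,0,0,0]
    - [0,-165,180,0,0,0,0]

```text
clock: 10.65
tcp_pos: [0.5222, 0.0651, 0.2391]
orientation: [1.756, 2.605, -0.002]
contact_force: [0.3, 0.0, -0.2]
grip_width: 0.0001
```

Run:
```python
from bench import r
from h import *
o=r.get_obs();print(o["clock"],o["tcp_pos"],o["contact_force"])
Rm=np.array([[np.cos(.389),-np.sin(.389)],[np.sin(.389),np.cos(.389)]])
def rep(n,W,z):
    L=(W[...,:2]-[.485,.128])@Rm*1000
    k=(z>0)&(W[...,2]>.05)&(W[...,2]<.1)&(L[...,0]>66)&(L[...,0]<80)&(L[...,1]>10)&(L[...,1]<140)
    y,h=L[k][:,1],W[k][:,2]*1000
    if len(y): print(n,"key y",y.min(),y.max(),"slope",np.polyfit(y,h,1))
    s=(z>0)&(abs(W[...,2]-.150)<.004)&(np.hypot(L[...,0],L[...,1])<27);t=L[s]
    e=[(a,t[abs(t[:,1]-a)<2,0].max()) for a in range(-16,17,4) if (abs(t[:,1]-a)<2).any()]
    if len(e)>4: print(n,"flat edge",np.round(e,1).tolist(),"normal deg",-np.degrees(np.arctan(np.polyfit(*zip(*e),1)[0])))
for n in("scene","top","wrist"):
    f=r.grab_frame(n);im=f["color"];z=f["z_map"]
    if n=="scene": cv2.imwrite("pics/s6.png",cv2.resize(im[100:260,180:380],(800,600),interpolation=cv2.INTER_CUBIC))
    else: cv2.imwrite(f"pics/{n}6.png",im)
    if n=="wrist":
        K=f["camera_matrix"];v,u=np.mgrid[:384,:512].astype(float)
        d=np.stack([u-K[0,2],v-K[1,2]],-1);rr=np.hypot(d[...,0],d[...,1])[...,None];th=rr/K[0,0]
        rz=np.concatenate([d/rr*np.sin(th),np.cos(th)],-1);W=(rz/rz[...,2:]*z[...,None]-f["t"])@f["R"]
    else: W=cloud(f)
    rep(n,W,z)
```

```text
10.65 [0.52219789 0.06510868 0.23911007] [ 0.26947412  0.04652066 -0.22709392]
scene key y 10.568744648852036 132.68216576530253 slope [-5.53195229e-03  6.27986201e+01]
scene flat edge [[-16.0, 9.3], [-12.0, 9.1], [-8.0, 8.5], [-4.0, 7.2], [0.0, 8.1], [4.0, 7.9], [8.0, 7.2], [12.0, 6.9], [16.0, 8.1]] normal deg 3.115072121917898
top key y 10.8938591579376 130.41676408449715 slope [-4.35979411e-03  6.37079708e+01]
top flat edge [[-16.0, 8.3], [-12.0, 9.0], [-8.0, 8.4], [-4.0, 6.7], [0.0, 9.2], [4.0, 8.7], [8.0, 6.9], [12.0, 8.3], [16.0, 6.0]] normal deg 2.911838576577636
wrist key y 10.357757121925856 121.85175548375656 slope [3.82668771e-04 6.30458676e+01]
wrist flat edge [[-16.0, 8.2], [-12.0, 8.2], [-8.0, 8.3], [-4.0, 8.2], [0.0, 8.2], [4.0, 8.2], [8.0, 7.5], [12.0, 7.5], [16.0, 7.5]] normal deg 1.5537587902623007
```

View pics/s6.png

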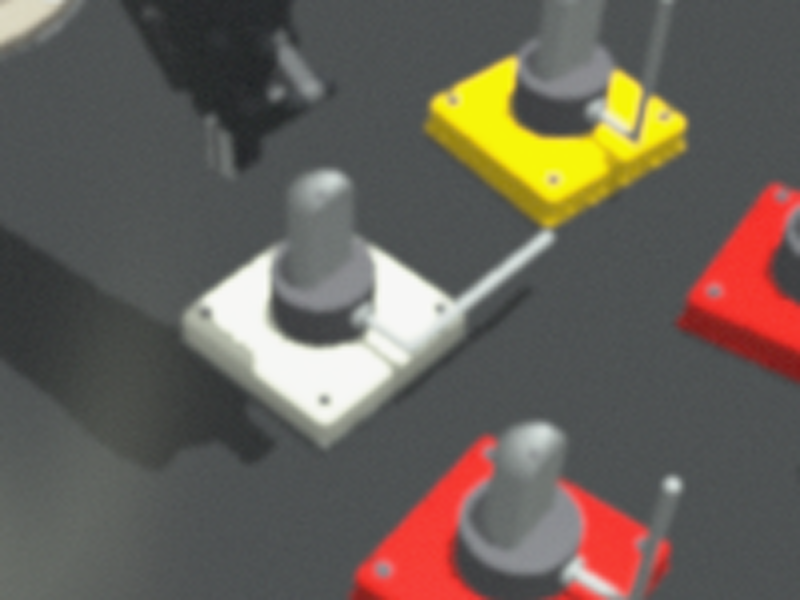

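View pics/wrist6.png

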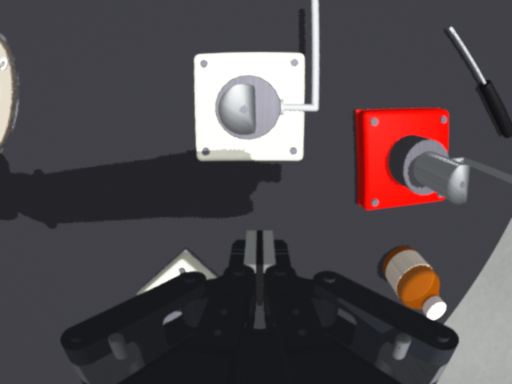

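The key is level and the flat at wrist pixel (255,107) faces the key's short leg at (290,107). The tool is clear of everything, so I'll hand in.

```bash
python3 -c "
from bench import r
print(r.hand_in())"
```

```text
the job is handed in; nothing more can be done
None
```

I turned the half-round spindle until its flat faces the setscrew, then pressed the hex key's long arm down to its hard stop. The job is handed in; the clock read 10.65 s at the last check, against the 43 s limit.

- **Spindle:** I gripped it across the flat and turned it about 36°. The closest view (wrist camera) put the flat about 1° off just after the turn and 1.6° at the end. The final scene and top readings were coarser and gave about 3°, so the views disagree slightly. The gripper's own heading at the last check before release was 21.9°, against a drive heading of 22.3°, and I trimmed it by 0.3° before letting go.
- **Key:** All three cameras show it level, with a slope of 0.006 or less. At the stop the force rose to 38 N vertically (about 41 N in total) for 0.9 mm of further travel. That force came from the fingertips, not the gripper's body.
- **Surroundings:** The tool ended clear of everything, reading about 0 N. I planned every move to stay clear of the idler and the red and yellow drives, and saw no sign of contact with them.

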